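# Close the varnish pot and set its vent screw

### The arm

A 7-joint arm with a two-finger parallel gripper is mounted at the origin on a cart in front of the work surface, level with it; the furniture and walls round the work are solid. World frame = base frame: x ahead of the robot, y to its left, z up, the work surface at z = 0. Lengths are in m, angles in rad, forces in N, time in s.
With the tool pointing down it reaches from about 0.35 to 0.9 m from the base axis. Payload 8.1 kg.
Tool frame: the origin (TCP) lies midway between the tips of the shut fingers; the grasp point (between the pads) lies 19 mm behind it; z points along the fingers, y is the line along which they close (so a half turn about z gives the same grasp; the last joint's range is limited). The gripper opens to 85 mm and grips with 20 to 120 N. Pads are 22 mm wide; open, the fingers measure 114 mm over their backs; the gripper's body (76 mm by 85 mm) begins 54 mm behind the grasp point. The pads swing forward as they close: fully open they stand 13 mm farther back than shut.
Start: joints at [-1.404, 0.434, 0.025, 1.573, -0.012, 1.134, -0.075], TCP at [0.167, 0.602, 0.231] pointing down, gripper open.
Joint ranges: [-2.62, 2.62], [-0.44, 2.09], [-1.27, 1.32], [0.08, 2.57], [-1.32, 4.46], [0.12, 2], [-2.74, 2.74]. Speed limits (rad/s): [2.22, 2.22, 3.01, 3.01, 3.14, 3.14, 3.14].

### API

Orientations are given as a 3x3 rotation matrix whose columns are the frame's x, y, z axes.
In Python, from plant import arm gives the robot as it stands. The module is installed in compiled form; this text tells all that it offers.
- The arm moves only by the tool carry_out, never from a script. Its argument "motion" is a list that holds one entry, the list of rows, each a list of 5 numbers: the shift along the world's x, y, z as a fraction of full scale, then the turn about the world's z as a fraction of full scale, then the closure, from 0 (fully open) to 1 (shut). A call has exactly 10 rows; each row shifts and turns the commanded pose from where the row before left it; what a row does not reach is not made up. Full scale, the value 1, is 5 cm for a shift and 10 degrees for a turn. A row lasts 1/8 s, in which the tool goes at most 62.5 mm and 10.7 degrees, less where a joint would pass 70% of its speed; a pose out of reach is approached as far as the arm can. A call with a number of a shift or a turn outside -1 to 1 is refused whole. A call with a gripper value outside its range is refused whole. The fingers move at their own pace and stop on an object; "grip_force" is the grip in N (left out, the last holds). Time passes only in rows, so rows that do not move let the fingers close, or fill a call up. It gives the time, the measured TCP pose, the force, the opening and the grip force at its end, in the units of the state.
- arm.get_obs(): the state, without advancing time (a new reading comes with each control period).
- arm.grab_frame(name): name is "side" or "top"; returns a dict with "image" (480x640x3 uint8, red, green, blue), "z_map" (480x640 float32, m along the optical axis (not along the pixel's ray), 0 where there is no reading), "vfov" (degrees; the focal length in pixels is half the picture's height over the tangent of half this angle, whatever the lens; pixels are square), "cx", "cy" (the principal point, pixels), "world_from_camera" (4x4, takes a point from camera to world coordinates). Camera axes: x right, y up, looking along -z (the intrinsics and any distortion apply to the point x, -y, -z); pixel columns grow to the right and rows downward; lengths in m; the calibration is good to about 2 mm. A picture is of the moment at which its call begins.
- arm.close_job(): hands the job in; it is judged then, once.
The state is a dict: "t": time; "joint_pos": joint angles; "qd": joint speeds; "joint_efforts": joint torques, N m; "eef_pos": TCP position; "eef_rot": TCP orientation; "contact_force": force on the tool from outside, world axes, zero at the start; "wrist_torque": the same for the moment, N m; "gripper_width": finger opening in m; "finger_force": force on a finger pad.
Only numpy, scipy, OpenCV 4.12 (cv2) and the standard library are available. Lean on these libraries where they do the work, as an engineer would, in place of code of your own. Each camera call takes 0.05 s, during which the arm holds its last target. There are 200 camera calls.

### The job

Close up the varnish pot: press the proud edge of its lid down until the lid sits fully home and level, then turn the winged vent screw clockwise until it seats against its stop. Then back it off a quarter turn so that the pot can breathe, and finish still gripping the screw there, without letting go; leave the things standing around the pot where they are.

Things in the scene. Friction and masses are not known exactly. Their poses are not given: they have to be found in the camera images.
- pot: blue round varnish pot, 116 mm across, on a dark round foot flange of 144 mm that is bolted to the bench top (it cannot move). Origin: centre of the underside of the flange, on the bench top; z up; the pot's rim is 80 mm above the origin. The lid's proud edge is on its -x side, the lid's tucked-in edge at its +x side
- lid (a joint): tilt of the round aluminium press-in lid (122 mm across, 5 mm thick, black plug beneath), rad: 0 = home and level, 0.12 = its edge at the pot's -x side fully proud. It tips about its tucked-in edge, 61 mm from the pot's axis on the +x side. A stiff fit: about 6 N down at point lid_high_edge (10 N at the middle) moves it; it stays where it is left
- lid_high_edge (a point): point on the lid's top face near its proud edge, 47 mm from the lid's centre; when the lid is home this point is 85 mm above the pot's origin. Press here, straight down
- thumbscrew (a joint): angle of the brass winged vent screw in the middle of the lid, rad: 0 = seated on its stop, grows as it is backed off (anticlockwise seen from above), up to 3.0. It turns with about 0.05 N m of friction, stays where it is left, and rises 0.8 mm per rad on its thread
- thumbscrew_grip (a point): middle of the screw's flat wings, on its axis. The wings are one upright plate, 40 mm long along this point's x, 10 mm thick along its y (grip across this), 26 mm high along its z. With lid home and screw seated this point is 111.5 mm above the pot's origin, 26.5 mm above the lid's top; at screw angle q its x axis is at the pot's yaw - 0.785 + q. A 26 mm boss lies 20 mm below it
- sanding_cork: dark cork sanding block, 63x112x36 mm, lying flat behind the pot; leave it. Origin: centre of its underside
- block_a: loose tapered hardwood block 28x50x64 mm standing to the right of the pot; leave it. Origin: centre of its underside
- block_b: loose tapered hardwood block 28x51x64 mm standing to the left of the pot; leave it. Origin: centre of its underside
- abrasive_roll: dark roll of abrasive, 69 mm across, 50 mm tall, at the far left; leave it. Origin: centre of its underside

How it is judged:
On the way, in this order (a step that is already met when the one before it is completed fails the run):
1. the lid is pressed fully home and level (value of joint lid below 0.015 rad), for 0.2 s.
2. the vent screw is turned clockwise until it seats, the lid staying home (value of joint thumbscrew below 0.06 rad and value of joint lid below 0.02 rad), for 0.1 s.
At the end, for the whole second after the job is handed in: The lid is home and level (within 0.02 rad), the vent screw stands a quarter turn (1.57 rad, within 0.28 rad) back from its seat, at rest, and the fingers are still gripping it with more than 3 N (value of joint thumbscrew between 1.29 and 1.85 rad and velocity of joint thumbscrew between -0.1 and 0.1 rad/s and value of joint lid below 0.02 rad and contact force between the fingers and thumbscrew above 3 N); the arm keeps its last pose, push and grip.
It fails at once if the sanding block, a wooden block or the abrasive roll is shifted by more than 20 mm or knocked over (distance of any of sanding_cork, block_a, block_b, abrasive_roll from where it was at the start of the episode above 0.02 m or angle between any of block_a, block_b's own z axis and vertical above 0.5 rad).
It also fails if it takes over 48 s, if anything falls off the work surface, if the arm or the gripper's body presses on something with over 40 N, if the wrist force passes 120 N, or if a joint passes its speed limit or range.

## Working session

There is one attempt and no reset: what is moved stays moved. The work goes in short steps, Python scripts to look and compute and a tool call to move; the robot and the scene stay as the last step left them, time stands still between calls to the robot, and variables do not carry over. Pictures are saved under pics/ and viewed, at most 10 in all, crops included, and the job is handed in when it is done.

Besides the shell and the picture viewer there is one more tool, called after "Call:" as name([rows], argument=value, ...), one row to a line, values as JSON. carry_out: Moves the arm, as the interface text tells. Shift numbers are shares of 5 cm and turn numbers shares of 10 degrees, none past 1 either way. Its arguments: {"type":"object","properties":{"motion":{"type":"array"},"grip_force":{"type":"number"}},"required":["motion"]}

```bash
mkdir -p pics; cat > h.py <<'E'
import numpy as np, cv2
from plant import arm
def grab(n):
    f=arm.grab_frame(n); np.savez(f'/tmp/{n}.npz',**f); return f
def pts(f):
    h,w=f['z_map'].shape; F=h/2/np.tan(np.radians(f['vfov'])/2)
    u,v=np.meshgrid(np.arange(w),np.arange(h)); z=f['z_map']
    P=np.stack([(u-f['cx'])/F*z,-(v-f['cy'])/F*z,-z,np.ones_like(z)],-1)
    return (P@np.array(f['world_from_camera']).T)[...,:3]
E
python3 - <<'E'
from h import *
for n in ['side','top']:
    f=grab(n); cv2.imwrite(f'pics/{n}0.png',f['image'][...,::-1])
    print(n,f.keys(),f['vfov'],f['cx'],f['cy'],np.round(f['world_from_camera'],3),(f['z_map']>0).mean())
o=arm.get_obs(); print(o)
E
```

```text
side dict_keys(['image', 'z_map', 'vfov', 'cx', 'cy', 'world_from_camera']) 54.73342782365188 318.1420965011199 233.81052326638974 [[ 0.348  0.587 -0.731 -0.016]
 [-0.937  0.208 -0.28  -0.175]
 [-0.013  0.782  0.623  0.662]
 [ 0.     0.     0.     1.   ]] 0.9960384114583334
top dict_keys(['image', 'z_map', 'vfov', 'cx', 'cy', 'world_from_camera']) 49.662155020311644 315.2395962500183 245.03195264639663 [[ 0.086  0.968 -0.237  0.386]
 [-0.996  0.083 -0.024  0.055]
 [-0.003  0.238  0.971  1.147]
 [ 0.     0.     0.     1.   ]] 0.9959342447916667
{'t': 0.1, 'joint_pos': array([-1.40359809,  0.4351332 ,  0.02499125,  1.5739811 , -0.01159989,
        1.13399075, -0.07510082]), 'qd': array([ 9.34492343e-05, -3.10829302e-04,  8.97569503e-04, -1.52581128e-03,
       -3.72561481e-04, -1.04068882e-03, -1.10563564e-03]), 'joint_efforts': array([ 4.30272470e-03, -6.71753168e+01,  1.02856446e+00, -3.16904283e+01,
        1.59076683e-02,  7.06985287e-03,  4.15734519e-05]), 'eef_pos': array([0.16652872, 0.60195441, 0.23062681]), 'eef_rot': array([[-9.63801801e-01,  2.66619641e-01, -2.35453308e-04],
       [ 2.66619712e-01,  9.63800869e-01, -1.34692469e-03],
       [-1.32186474e-04, -1.36094494e-03, -9.99999065e-01]]), 'contact_force': array([-0.58238525,  0.16859571,  0.13898615]), 'wrist_torque': array([ 0.03560341,  0.02713392, -0.03070176]), 'finger_force': 0.0, 'gripper_width': 0.08524064291783205}
```

View pics/side0.png

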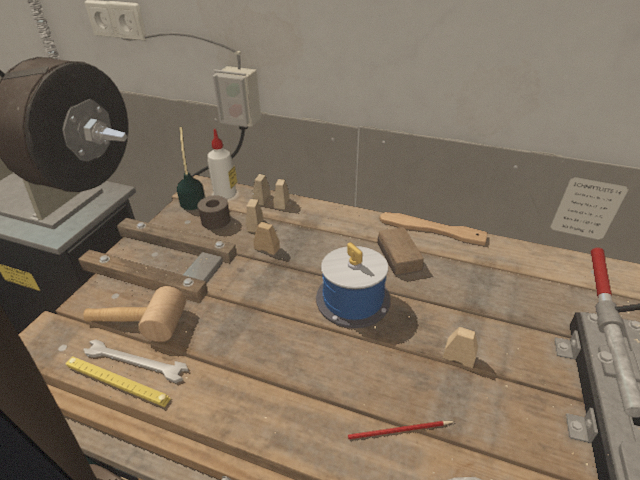

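View pics/top0.png

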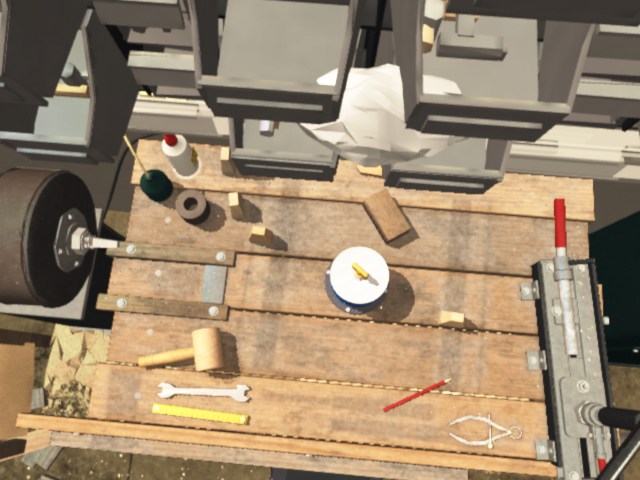

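The side view shows the pot at about (354,285), with the lid and the brass screw at (355,256). The cork is at (401,250), one wooden block at (462,347) and the other at (266,238). In the top view the lid is at (359,275) and the screw at (361,271). Next I'll measure from the depth maps.

```bash
cat > m.py <<'E'
from h import *
L=lambda n:dict(np.load(f'/tmp/{n}.npz'))
def measure():
  for n in ['side','top']:
    f=L(n);P=pts(f);hsv=cv2.cvtColor(f['image'],cv2.COLOR_RGB2HSV)
    r=np.hypot(P[...,0]-.47,P[...,1]+.03)
    near=(r<.13)
    yel=near&(hsv[...,1]>110)&(hsv[...,0]>12)&(hsv[...,0]<35)&(P[...,2]>.088)
    lid=near&(hsv[...,1]<60)&(P[...,2]>.07)&(P[...,2]<.13)
    blue=near&(hsv[...,0]>95)&(hsv[...,0]<125)&(hsv[...,1]>120)
    print(n,'yel',yel.sum(),'lid',lid.sum(),'blue',blue.sum())
    Q=P[lid].astype(float); A=np.c_[Q[:,:2],np.ones(len(Q))]; k=np.ones(len(Q),bool)
    for _ in range(5):
        c=np.linalg.lstsq(A[k],Q[k,2],rcond=None)[0]; k=abs(A@c-Q[:,2])<.003
    (cx,cy),rad=cv2.minEnclosingCircle(Q[k][:,:2].astype(np.float32))
    print(' lid plane',c,'tilt',np.hypot(*c[:2]),'uphill az',np.arctan2(c[1],c[0]),'centre',cx,cy,rad,'z at c',c@[cx,cy,1],'med xy',np.median(Q[k],0))
    Y=P[yel]; print(' yel z pct',np.percentile(Y[:,2],[2,10,50,90,98]))
    T=Y[Y[:,2]>np.percentile(Y[:,2],98)-.012].astype(np.float32)
    print('  rect',cv2.minAreaRect(T[:,:2]),'mean',T.mean(0))
    T=Y[Y[:,2]>np.percentile(Y[:,2],98)-.004].astype(np.float32)
    print('  toprect',cv2.minAreaRect(T[:,:2]),'mean',T.mean(0),len(T))
if __name__=='__main__':
  for n,pp in {'side':[(355,256),(355,285),(401,250),(465,335),(455,345),(266,238),(214,212)],'top':[(361,271),(350,285),(387,216),(452,318),(260,234),(192,207),(280,50),(380,110),(280,140),(470,170)]}.items():
    P=pts(L(n)); print(n,[(p,np.round(P[p[1],p[0]],3).tolist()) for p in pp])
  measure()
E
python3 m.py
```

```text
side [((355, 256), [0.585, -0.014, 0.118]), ((355, 285), [0.537, -0.03, 0.096]), ((401, 250), [0.724, -0.074, 0.037]), ((465, 335), [0.517, -0.222, 0.066]), ((455, 345), [0.513, -0.211, 0.04]), ((266, 238), [0.664, 0.205, 0.039]), ((214, 212), [0.699, 0.351, 0.049])]
top [((361, 271), [0.589, -0.016, 0.128]), ((350, 285), [0.565, 0.002, 0.088]), ((387, 216), [0.736, -0.071, 0.038]), ((452, 318), [0.518, -0.215, 0.065]), ((260, 234), [0.665, 0.203, 0.062]), ((192, 207), [0.732, 0.377, -0.002]), ((280, 50), [0.57, 0.093, 0.875]), ((380, 110), [0.53, 0.033, 0.885]), ((280, 140), [0.558, 0.099, 0.775]), ((470, 170), [0.527, -0.037, 0.818])]
side yel 200 lid 1366 blue 115
 lid plane [-0.06267559 -0.04132641  0.12828304] tilt 0.07507397719508582 uphill az -2.5586585365016803 centre 0.5818475484848022 -0.01427924819290638 0.05930137261748314 z at c 0.092405513781042 med xy [ 0.5636658  -0.01869684  0.09379567]
 yel z pct [0.10071396 0.10517802 0.12052715 0.13144972 0.13317716]Traceback (most recent call last):
  File "m.py", line 25, in <module>
    measure()
    ~~~~~~~^^
  File "m.py", line 19, in measure
    print('  rect',cv2.minAreaRect(T[:,:2]),'mean',T.mean(0))
                   ~~~~~~~~~~~~~~~^^^^^^^^^
cv2.error: OpenCV(4.12.0) /io/opencv/modules/imgproc/src/convhull.cpp:143: error: (-215:Assertion failed) total >= 0 && (depth == CV_32F || depth == CV_32S) in function 'convexHull'
```

```bash
sed -i 's/-.47,P\[...,1\]+.03/-.582,P[...,1]+.014/; s/r<.13/r<.085/; s/T\[:,:2\])/np.ascontiguousarray(T[:,:2]))/g' m.py; python3 m.py | tail -n +3
python3 - <<'E'
from h import *
f=dict(np.load('/tmp/top.npz'));a=f['image'][225:325,310:410,::-1];a=cv2.resize(a,None,fx=4,fy=4)
f=dict(np.load('/tmp/side.npz'));b=f['image'][230:330,305:405,::-1];b=cv2.resize(b,None,fx=4,fy=4)
cv2.imwrite('pics/crop.png',np.hstack([a,b]))
E
```

```text
side yel 227 lid 2061 blue 115
 lid plane [-0.06894016 -0.04226005  0.13177799] tilt 0.08086196412397893 uphill az -2.591671873102955 centre 0.5899763703346252 -0.012731022201478481 0.06195031479001045 z at c 0.09164294494044779 med xy [ 0.57902825 -0.01942257  0.09251075]
 yel z pct [0.10092961 0.10537762 0.12177856 0.13150439 0.13298752]
  rect ((0.590120255947113, -0.010014334693551064), (0.038683339953422546, 0.0099561158567667), 48.66036605834961) mean [ 0.5888063  -0.01142203  0.12828235]
  toprect ((0.5910152196884155, -0.010909436270594597), (0.03756679967045784, 0.00742977624759078), 48.660362243652344) mean [ 0.5900522  -0.01195909  0.13122348] 58
top yel 186 lid 2468 blue 83
 lid plane [-0.07379171 -0.04313383  0.13167962] tilt 0.08547364263474831 uphill az -2.612622149959289 centre 0.588346004486084 -0.015415306203067303 0.060986775904893875 z at c 0.08892948453423623 med xy [ 0.58487021 -0.01594032  0.08904266]
 yel z pct [0.10331955 0.1136979  0.12912227 0.89455634 0.89640085]
  rect ((0.5774791836738586, 0.0032627792097628117), (0.003535813419148326, 0.03018951416015625), 60.335060119628906) mean [0.5708815  0.00694745 0.8930372 ]
  toprect ((0.5658332109451294, 0.009724530391395092), (0.0018029118655249476, 0.0038773249834775925), 16.06391716003418) mean [0.56568944 0.00992157 0.8948912 ] 33
```

View pics/crop.png

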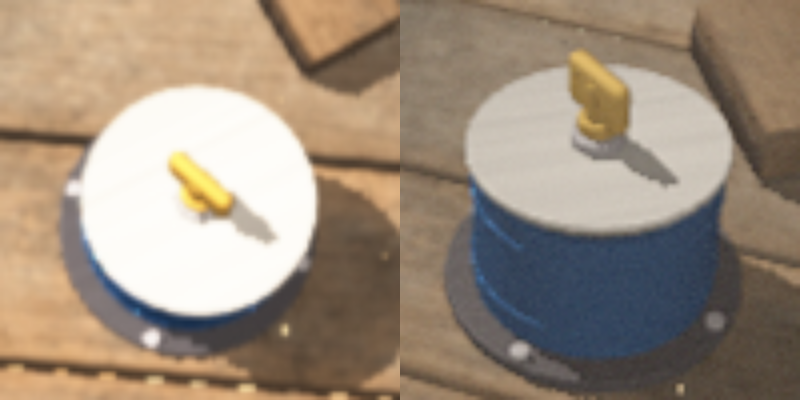

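The left half of the crop shows the wings running from (180,160) to (225,210). The right half shows the lid raised towards the camera, on the robot's side. Both views put the lid centre near (0.5885,-0.014), the uphill direction near -2.60 rad (pot yaw about 0.54) and the tilt near 0.083 rad. The wing axis is at about 48.7°, so q is about 1.09 rad. The heights match the text. Next I'll move towards the press point at (0.548,-0.038), turning the tool to yaw -41° on the way.

Call:
carry_out([
  [[0.5,-0.85,0,-0.77,1],[0.5,-0.85,0,-0.77,1],[0.5,-0.85,0,-0.77,1],[0.5,-0.85,0,-0.77,1],[0.5,-0.85,0,-0.77,1],[0.5,-0.85,0,-0.77,1],[0.5,-0.85,0,-0.77,1],[0.5,-0.85,0,-0.77,1],[0.5,-0.85,0,-0.77,1],[0.5,-0.85,0,-0.77,1]],
], grip_force=40)

```text
t: 1.35
eef_pos: [0.417, 0.1759, 0.2313]
eef_rot: [[0.047, 0.999, -0.0], [0.999, -0.047, 0.0], [0.0, -0.0, -1.0]]
contact_force: [0.6, 1.1, -0.6]
gripper_width: -0.0003
finger_force: 0.0
```

```bash
sed -i 's/&(P\[...,2\]>.088)/\&(P[...,2]>.088)\&(P[...,2]<.15)/' m.py; python3 - <<'E'
from m import *
measure()
o=arm.get_obs();R=o['eef_rot'];print(o['t'],o['eef_pos'],np.degrees(np.arctan2(R[1,1],R[0,1])),o['joint_pos'],o['contact_force'])
E
```

```text
side yel 227 lid 2061 blue 115
 lid plane [-0.06894016 -0.04226005  0.13177799] tilt 0.08086196412397893 uphill az -2.591671873102955 centre 0.5899763703346252 -0.012731022201478481 0.06195031479001045 z at c 0.09164294494044779 med xy [ 0.57902825 -0.01942257  0.09251075]
 yel z pct [0.10092961 0.10537762 0.12177856 0.13150439 0.13298752]
  rect ((0.590120255947113, -0.010014334693551064), (0.038683339953422546, 0.0099561158567667), 48.66036605834961) mean [ 0.5888063  -0.01142203  0.12828235]
  toprect ((0.5910152196884155, -0.010909436270594597), (0.03756679967045784, 0.00742977624759078), 48.660362243652344) mean [ 0.5900522  -0.01195909  0.13122348] 58
top yel 125 lid 2468 blue 83
 lid plane [-0.07379171 -0.04313383  0.13167962] tilt 0.08547364263474831 uphill az -2.612622149959289 centre 0.588346004486084 -0.015415306203067303 0.060986775904893875 z at c 0.08892948453423623 med xy [ 0.58487021 -0.01594032  0.08904266]
 yel z pct [0.10234341 0.10797473 0.12671429 0.13028319 0.13261486]
  rect ((0.5899002552032471, -0.013297032564878464), (0.037853870540857315, 0.01004073116928339), 52.26414108276367) mean [ 0.58899647 -0.01407591  0.12755176]
  toprect ((0.5890797972679138, -0.015248382464051247), (0.032052528113126755, 0.007807608228176832), 54.946937561035156) mean [ 0.5879606  -0.01698278  0.1301692 ] 40
1.35 [0.41702502 0.17593101 0.23127881] -2.702065261351267 [-0.93635234  0.14863676  0.48223593  2.00150019 -0.08138609  1.00967347
 -0.46244155] [ 0.61142896  1.05965171 -0.57054872]
```

Call:
carry_out([
  [[0.44,-0.71,-0.2,-0.62,1],[0.44,-0.71,-0.2,-0.62,1],[0.44,-0.71,-0.2,-0.62,1],[0.44,-0.71,-0.2,-0.62,1],[0.44,-0.71,-0.2,-0.62,1],[0.44,-0.71,-0.2,-0.62,1],[0,0,-0.28,0,1],[0,0,-0.28,0,1],[0,0,-0.28,0,1],[0,0,-0.28,0,1]],
])

```text
t: 2.6
eef_pos: [0.5483, -0.0345, 0.1144]
eef_rot: [[0.637, 0.771, -0.0], [0.771, -0.637, 0.001], [0.0, -0.001, -1.0]]
contact_force: [0.1, -0.2, 1.0]
gripper_width: -0.0
finger_force: 0.0
```

```bash
python3 - <<'E'
from h import *
f=grab('side');g=grab('top')
cv2.imwrite('pics/c2.png',np.hstack([cv2.resize(x['image'][b:b+170,a:a+170,::-1],(400,400)) for x,a,b in((f,270,180),(g,275,190))]))
o=arm.get_obs();R=o['eef_rot'];print(o['t'],o['eef_pos'],np.degrees(np.arctan2(R[1,1],R[0,1])),o['joint_pos'],o['contact_force'])
E
```

```text
2.7 [ 0.54745759 -0.03479001  0.11377224] -39.595963712735156 [-0.48195183  0.49728172  0.62764303  1.93165388 -0.38671484  0.83687974
 -0.3383878 ] [ 0.37027459 -0.14319775  0.53607982]
```

View pics/c2.png

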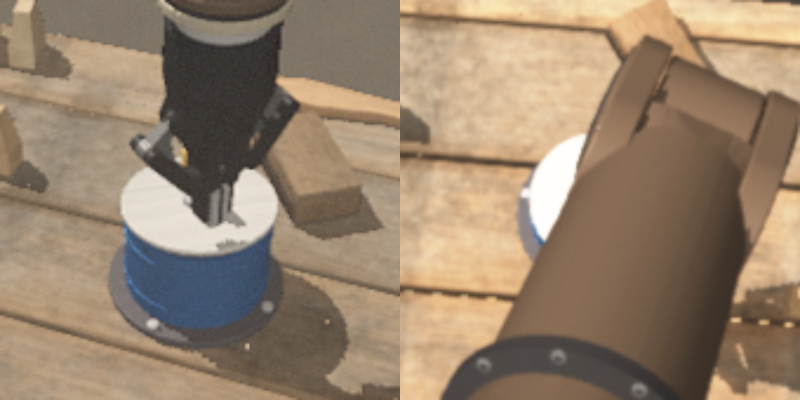

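The left crop shows the shut fingertips at (215,220), over the proud side of the lid, with the screw behind them and clear. I'll press down gently.

Call:
carry_out([
  [[0,-0.06,-0.1,0,1],[0,0,-0.1,0,1],[0,0,-0.1,0,1],[0,0,-0.1,0,1],[0,0,-0.04,0,1],[0,0,-0.04,0,1],[0,0,-0.04,0,1],[0,0,-0.04,0,1],[0,0,0,0,1],[0,0,0,0,1]],
])

```text
t: 3.95
eef_pos: [0.549, -0.0383, 0.0872]
eef_rot: [[0.638, 0.77, 0.001], [0.77, -0.638, 0.0], [0.0, 0.0, -1.0]]
contact_force: [-1.1, 0.3, -0.6]
gripper_width: 0.0002
finger_force: 0.0
```

Call:
carry_out([
  [[0,0,-0.02,0,1],[0,0,-0.02,0,1],[0,0,-0.02,0,1],[0,0,0,0,1],[0,0,0,0,1],[0,0,0,0,1],[0,0,0,0,1],[0,0,0,0,1],[0,0,0,0,1],[0,0,0,0,1]],
])

```text
t: 5.2
eef_pos: [0.549, -0.0384, 0.0849]
eef_rot: [[0.638, 0.77, 0.001], [0.77, -0.638, 0.001], [0.001, 0.0, -1.0]]
contact_force: [-2.3, 2.0, 10.4]
gripper_width: 0.0
finger_force: 5.3
```

```bash
python3 - <<'E'
from m import *
grab('side');o=arm.get_obs();print(o['t'],o['eef_pos'],o['contact_force'],o['wrist_torque'])
f=L('side');P=pts(f);hsv=cv2.cvtColor(f['image'],cv2.COLOR_RGB2HSV)
m=(np.hypot(P[...,0]-.589,P[...,1]+.014)<.06)&(hsv[...,1]<60)&(hsv[...,2]>100)&(P[...,2]>.07)&(P[...,2]<.12);Q=P[m]
A=np.c_[Q[:,:2]-[.589,-.014],np.ones(len(Q))];k=Q[:,2]>0
for _ in range(6): c=np.linalg.lstsq(A[k],Q[k,2],rcond=None)[0];k=abs(A@c-Q[:,2])<.003
print(k.sum(),c,c[:2]@[-.857,-.516])
E
```

```text
5.25 [ 0.54899972 -0.03840244  0.08490629] [-2.74616453  0.76916091 10.48834549] [ 0.34022702  0.5313575  -0.0085641 ]
1085 [0.00743111 0.00398761 0.08636118] -0.008426066713728005
```

Call:
carry_out([
  [[0,0,-0.03,0,1],[0,0,-0.02,0,1],[0,0,0,0,1],[0,0,0,0,1],[0,0,0,0,1],[0,0,0,0,1],[0,0,0,0,1],[0,0,0,0,1],[0,0,0,0,1],[0,0,0,0,1]],
])

```text
t: 6.5
eef_pos: [0.5491, -0.0385, 0.0843]
eef_rot: [[0.638, 0.77, 0.002], [0.77, -0.638, 0.002], [0.003, 0.0, -1.0]]
contact_force: [-12.0, 3.1, 36.8]
gripper_width: 0.0001
finger_force: 18.8
```

The force rose to 37 N with almost no motion, so the lid is home. I'll lift, open the fingers and look at the screw again.

Call:
carry_out([
  [[0,0,0.1,0,1],[0,0,0.4,0,1],[0,0,0.7,0,1],[0,0,0.8,0,1],[-0.4,-0.3,0.6,0,0],[-0.6,-0.4,0.3,0,0],[-0.6,-0.4,0,0,0],[0,0,0,0,0],[0,0,0,0,0],[0,0,0,0,0]],
])

```text
t: 7.75
eef_pos: [0.4693, -0.093, 0.2266]
eef_rot: [[0.637, 0.771, -0.0], [0.771, -0.637, -0.0], [-0.0, 0.0, -1.0]]
contact_force: [0.7, -0.8, -0.2]
gripper_width: 0.0849
finger_force: 0.0
```

```bash
python3 - <<'E'
from m import *
f=grab('side');g=grab('top');
try: measure()
except Exception as e: print(e)
o=arm.get_obs();print(o['t'],o['eef_pos'],o['contact_force'],o['gripper_width'])
cv2.imwrite('pics/c3.png',np.hstack([cv2.resize(x['image'][b:b+130,a:a+130,::-1],(400,400)) for x,a,b in((f,290,210),(g,295,210))]))
E
```

```text
side yel 68 lid 2099 blue 28
 lid plane [0.00227564 0.0024644  0.08502881] tilt 0.0033543715142444414 uphill az 0.8252011597662379 centre 0.5894747376441956 -0.013156425207853317 0.06176827475428581 z at c 0.086337819268348 med xy [ 0.5765643  -0.01765885  0.08633352]
 yel z pct [0.09525765 0.09693995 0.10213075 0.11900712 0.12216166]
  rect ((0.5931929349899292, -0.001563727855682373), (0.011544047854840755, 0.002154296264052391), 41.45232391357422) mean [ 0.5928565  -0.00189261  0.11697706]
  toprect ((0.5931462049484253, -0.0016413256525993347), (0.010984396561980247, 0.0012863213196396828), 48.69737243652344) mean [ 0.59230757 -0.00262511  0.12081993] 8
top yel 122 lid 2489 blue 48
 lid plane [ 0.00267261 -0.00217546  0.08222019] tilt 0.0034460780199521237 uphill az -0.6832082378918127 centre 0.5880634188652039 -0.015500552952289581 0.06086268648505211 z at c 0.08382557556113539 med xy [ 0.58536126 -0.0155883   0.08382874]
 yel z pct [0.09692653 0.1006351  0.12182714 0.12463683 0.12636285]
  rect ((0.58738112449646, -0.015566369518637657), (0.03680416941642761, 0.009801821783185005), 52.195899963378906) mean [ 0.5869076  -0.0151524   0.12233013]
  toprect ((0.5875771045684814, -0.015020066872239113), (0.035586509853601456, 0.009196876548230648), 53.075374603271484) mean [ 0.5872306  -0.01579612  0.12398162] 55
7.85 [ 0.46909191 -0.09321637  0.22656112] [-0.18049048  0.40777843 -0.30714659] 0.08530849642367627
```

View pics/c3.png

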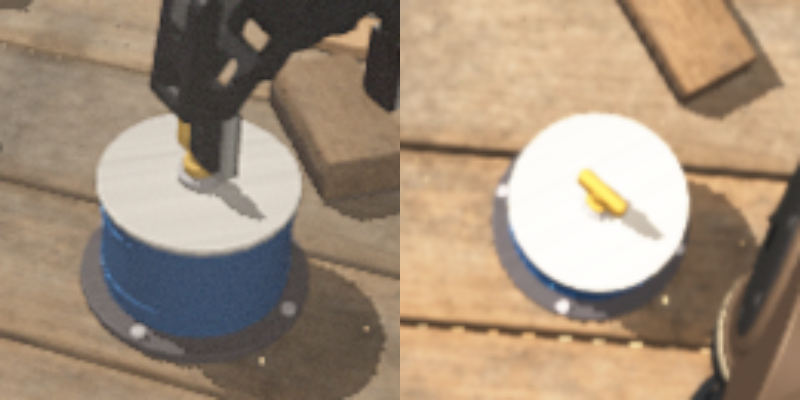

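The right crop shows the wings from (582,178) to (625,212) and the lid level, with a fitted tilt of 0.003 rad. The cork is undisturbed. I'll move over the screw axis at (0.5885,-0.0145) and descend to grip height.

Call:
carry_out([
  [[0.8,0.53,0,0,0],[0.8,0.53,0,0.05,0],[0.79,0.52,0,0,0],[0,0,0,0,0],[0,0,-0.5,0,0],[0,0,-0.7,0,0],[0,0,-0.6,0,0],[0,0,-0.4,0,0],[0,0,-0.35,0,0],[0,0,0,0,0]],
])

```text
t: 9.1
eef_pos: [0.5871, -0.0148, 0.0982]
eef_rot: [[0.632, 0.775, -0.002], [0.775, -0.632, -0.0], [-0.002, -0.002, -1.0]]
contact_force: [-0.5, -0.1, -0.7]
gripper_width: 0.0856
finger_force: 0.0
```

Call:
carry_out([
  [[0,0,0,0,0.6],[0,0,0,0,0.8],[0,0,0,0,1],[0,0,0,0,1],[0,0,0,0,1],[0,0,0,0,1],[0,0,0,0,1],[0,0,0,0,1],[0,0,0,0,1],[0,0,0,0,1]],
], grip_force=30)

```text
t: 10.35
eef_pos: [0.5889, -0.015, 0.0998]
eef_rot: [[0.632, 0.775, 0.002], [0.775, -0.632, -0.0], [0.001, 0.002, -1.0]]
contact_force: [3.8, -2.5, 5.6]
gripper_width: 0.0091
finger_force: 36.4
```

```bash
python3 - <<'E'
from m import *
f=grab('side')
o=arm.get_obs();R=o['eef_rot'];print(o['t'],o['eef_pos'],np.degrees(np.arctan2(R[1,1],R[0,1])),o['joint_pos'],o['contact_force'],o['wrist_torque'],o['gripper_width'])
cv2.imwrite('pics/c4.png',cv2.resize(f['image'][210:340,290:420,::-1],(400,400)))
E
```

```text
10.4 [ 0.58891215 -0.01503641  0.09977062] -39.17866405565578 [-0.48381298  0.57277544  0.61240563  1.84628211 -0.42526906  0.85439497
 -0.34576546] [ 3.93751282 -3.41586039  4.76990705] [-0.62595316 -0.75524417  0.03243969] 0.009367849383329055
```

View pics/c4.png

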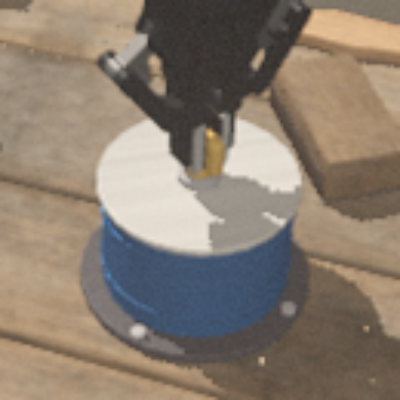

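The crop shows the fingers closed on the brass wings at about (210,155), and the opening of 9.3 mm matches the 10 mm plate. Now I'll turn clockwise.

Call:
carry_out([
  [[0.01,-0.01,0,-0.5,1],[0,0,0,-0.6,1],[0,0,0,-0.6,1],[0,0,0,-0.6,1],[0,0,0,-0.6,1],[0,0,0,-0.6,1],[0,0,0,-0.6,1],[0,0,0,-0.6,1],[0,0,0,-0.6,1],[0,0,0,0,1]],
], grip_force=50)

```text
t: 11.65
eef_pos: [0.5885, -0.0141, 0.0991]
eef_rot: [[0.999, -0.037, -0.001], [-0.037, -0.999, 0.001], [-0.001, -0.001, -1.0]]
contact_force: [2.3, 1.1, 4.2]
gripper_width: 0.0089
finger_force: 53.5
```

```bash
cat > s.py <<'E'
from plant import arm; import numpy as np
o=arm.get_obs();R=o['eef_rot'];print(o['t'],o['eef_pos'],'yaw',np.degrees(np.arctan2(R[1,1],R[0,1])),o['joint_pos'].round(2),o['contact_force'].round(1),o['wrist_torque'].round(3),o['gripper_width'],o['finger_force'])
E
python3 s.py
```

```text
11.65 [ 0.58852649 -0.01405911  0.09913155] yaw -92.10967714911975 [-0.63  0.65  0.87  1.86 -0.62  0.93 -1.08] [2.3 1.1 4.2] [ 0.377 -0.385 -0.036] 0.008939827942847875 53.46014630282298
```

Call:
carry_out([
  [[0,0,0,-0.2,1],[0,0,0,-0.2,1],[0,0,0,-0.2,1],[0,0,0,-0.2,1],[0,0,0,-0.2,1],[0,0,0,0,1],[0,0,0,0,1],[0,0,0,0,1],[0,0,0,0,1],[0,0,0,0,1]],
])

```text
t: 12.9
eef_pos: [0.5885, -0.0139, 0.0991]
eef_rot: [[0.978, -0.211, -0.0], [-0.211, -0.978, 0.001], [-0.001, -0.001, -1.0]]
contact_force: [3.3, 6.1, 2.1]
gripper_width: 0.0091
finger_force: 53.0
```

```bash
python3 s.py
```

```text
12.9 [ 0.58854756 -0.01392786  0.09906126] yaw -102.16783740982073 [-0.66  0.67  0.91  1.86 -0.66  0.94 -1.22] [3.3 6.1 2.1] [ 1.228 -0.603 -0.057] 0.009125951825713748 52.98332870182648
```

Call:
carry_out([
  [[0,0,0,-0.1,1],[0,0,0,-0.1,1],[0,0,0,-0.1,1],[0,0,0,-0.1,1],[0,0,0,-0.1,1],[0,0,0,-0.1,1],[0,0,0,0,1],[0,0,0,0,1],[0,0,0,0,1],[0,0,0,0,1]],
])

```text
t: 14.15
eef_pos: [0.5886, -0.0138, 0.0991]
eef_rot: [[0.951, -0.31, -0.001], [-0.31, -0.951, 0.001], [-0.001, -0.001, -1.0]]
contact_force: [1.5, 4.2, 2.1]
gripper_width: 0.0089
finger_force: 61.2
```

```bash
python3 s.py
```

```text
14.15 [ 0.5885702  -0.01383231  0.0990729 ] yaw -108.03680923109968 [-0.67  0.69  0.94  1.86 -0.68  0.96 -1.31] [1.5 4.2 2.1] [ 1.127 -0.58   1.065] 0.008890910304889173 61.18402719497681
```

The torque jumped to 1.07 N·m at yaw -108°, against a predicted seat near -104°, so the screw is seated. I'll back it off to a yaw of about -15°.

Call:
carry_out([
  [[0,0,0,0.3,1],[0,0,0,0.5,1],[0,0,0,0.6,1],[0,0,0.004,0.6,1],[0,0,0.004,0.6,1],[0,0,0.004,0.6,1],[0,0,0.004,0.6,1],[0,0,0.004,0.6,1],[0,0,0.004,0.6,1],[0,0,0,0.4,1]],
])

```text
t: 15.4
eef_pos: [0.5887, -0.0149, 0.0999]
eef_rot: [[0.809, 0.587, -0.0], [0.587, -0.809, -0.0], [-0.0, 0.0, -1.0]]
contact_force: [4.2, 1.8, -3.8]
gripper_width: 0.0085
finger_force: 52.1
```

Call:
carry_out([
  [[0,0,0,0.6,1],[0,0,0,0.6,1],[0,0,0,0.6,1],[0,0,0,0.6,1],[0,0,0,0.6,1],[0,0,0,0.6,1],[0,0,0,0.5,1],[0,0,0,0.2,1],[0,0,0,0,1],[0,0,0,0,1]],
])

```text
t: 16.65
eef_pos: [0.5894, -0.0155, 0.1004]
eef_rot: [[0.194, 0.981, 0.002], [0.981, -0.194, -0.001], [-0.0, 0.002, -1.0]]
contact_force: [6.1, 1.7, -1.5]
gripper_width: 0.009
finger_force: 52.6
```

```bash
python3 s.py; python3 - <<'E'
from m import *
f=grab('side');g=grab('top')
P=pts(f);hsv=cv2.cvtColor(f['image'],cv2.COLOR_RGB2HSV)
m=(np.hypot(P[...,0]-.589,P[...,1]+.014)<.06)&(hsv[...,1]<60)&(hsv[...,2]>80)&(P[...,2]>.07)&(P[...,2]<.11);Q=P[m]
A=np.c_[Q[:,:2]-[.589,-.014],np.ones(len(Q))];k=Q[:,2]>0
for _ in range(6): c=np.linalg.lstsq(A[k],Q[k,2],rcond=None)[0];k=abs(A@c-Q[:,2])<.003
print(k.sum(),c,c[:2]@[-.857,-.516])
for n,pp in {'side':[(401,250),(465,335),(266,238),(214,212)]}.items(): print([np.round(P[p[1],p[0]],3).tolist() for p in pp])
cv2.imwrite('pics/c5.png',np.hstack([cv2.resize(f['image'][210:340,290:420,::-1],(400,400)),cv2.resize(f['image'][::-1][::-1][180:380,200:490,::-1],(400,400))]))
E
```

```text
16.65 [ 0.58943067 -0.0154711   0.10044364] yaw -11.208141726819683 [-0.39  0.55  0.48  1.84 -0.33  0.84  0.05] [ 6.1  1.7 -1.5] [ 0.301 -1.179  0.009] 0.008989125259684243 52.621541493572295
1914 [0.00256913 0.00192103 0.08641121] -0.0031929984796959894
[[0.723, -0.074, 0.038], [0.517, -0.222, 0.066], [0.661, 0.203, 0.042], [0.698, 0.351, 0.049]]
```

View pics/c5.png

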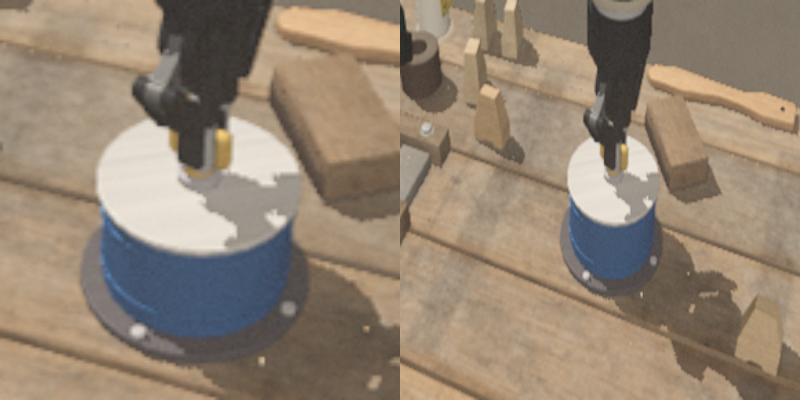

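The crop shows the fingers still on the wings at (205,150) and the lid level (-0.003 rad). The cork, blocks and roll are where they started. Measured both from the seat and from the pot's yaw, the screw stands at 1.59–1.69 rad, within the limits. The grip is 52 N, so I'm handing in.

```bash
python3 -c "
from plant import arm; print(arm.close_job())"
```

```text
the job is handed in; nothing more can be done
None
```

I handed the job in at about 17 s: the lid is home and level, the screw was seated then backed off about a quarter turn (roughly 1.6 rad) and is still gripped at about 52 N, and the things around the pot have not moved; no verdict came back.

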